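# Close a multimeter housing on its dowels and hold it shut

## Task

Get the multimeter's two housing halves ready for screwing together: swing the tilt stand on the loose back half outwards until it clicks into its open end position, so that the screw wells under it are clear, then fit the back half onto the two dowels of the front half lying in the white cradle. Press the halves together against the springy seal until they meet, and finish while still holding them pressed shut; do not let go. Leave the screwdriver, the dish and the coil where they are.

Things in the scene. Friction and masses are not known exactly. Their poses are not given: they have to be found in the camera images.
- cover: Loose back half of a compact multimeter, charcoal plastic, about 0.36 kg with its stand, evenly spread; 160 mm long (x), back face 26 mm above the rim; at the start open side down on the 3 mm mat. Origin: centre of its open underside (rim plane); x to the upper end (nearer the stand's hinge), z up out of its back. Grip across the waist: 60 mm wide for x = -34 to +34 mm; the ends are 68 mm wide.
- hole_top (a point): Mouth centre of the cover's hole near the upper end (cover x = +66 mm, y = 0, rim plane). Both holes are blind, 8 mm wide, 20 mm deep, with chamfered mouths, open downwards; being unequally far from the middle they fit the dowels one way round only.
- hole_low (a point): Mouth centre of the cover's other hole (cover x = -58 mm, y = 0, rim plane).
- stand (a joint): Angle of the tilt stand on the cover's back: 0 folded flat with its foot towards the cover's -x, growing as the foot rises; 1.75 rad is the open end stop, 10 degrees past upright. Starts part open (0.5 to 0.95). Light friction hinge (0.012 N m), stays where left; near 1.45 it must be pushed over a sprung detent (about 0.02 N m more), then snaps to 1.75 and stays.
- stand_hinge (a point): Midpoint of the stand's hinge axis, at x = +50 mm, z = 31 mm of the cover; the axis runs along the cover's y. The stand swings from here over the back.
- stand_foot (a point): Middle of the stand's foot: a rubber bar 8 mm thick and 40 mm long parallel to the hinge axis, 62 mm from it. The stand between them is a 4 mm frame, 34 mm wide.
- front: Front half of the meter, face down, fixed in a white cradle on the bench (200 x 104 mm, 15 mm high at its border). Origin: centre of the cradle's underside, on the mat; x to the meter's upper end (metal back of the display; two brass jack sleeves mark the other end), z up. Its joint face is 30 mm up, 160 mm long, 66 mm wide, 57 mm at the waist; the waist is open at both sides.
- front_face (a point): Centre of the joint face; axes as front. When the halves are shut the cover's origin lies here, axes parallel. A black foam seal round the rim stands 4 mm proud of this face: it carries the cover's weight without yielding and needs about 12 N (9 N besides the cover's weight) to be squeezed level; let go, it lifts the cover 4 mm again.
- dowel_top (a point): Foot of the dowel near the upper end, on the joint face at x = +66 mm. Both dowels are upright steel pins 6 mm thick with tapered noses, their tips 14 mm above the joint face.
- dowel_low (a point): Foot of the other dowel, on the joint face at x = -58 mm.
- screwdriver: Bystander: screwdriver 190 mm long lying at the far edge of the mat.
- dish: Bystander: small steel dish, 84 mm wide, 22 mm high, at the far edge of the mat.
- coil: Bystander: plug-in coil module, white base 75 x 55 mm with a copper coil, 46 mm high, at the far edge of the mat.
Mind the look-alikes: they are no part of the job. Leave any pink or turquoise look-alike of the cover alone. Of the things that look like the front, the smaller one is meant.

How it is judged:
By the outcome, as a careful person would: the job done as asked, in the order asked, and still so for the second after the job is handed in, while the arm keeps its last pose, push and grip.
It also fails if it takes over 64 s, if anything falls off the work surface, if the arm or the gripper's body presses on something with over 40 N, if the wrist force passes 120 N, or if a joint passes its speed limit or range.

## Robot

A 6-joint arm with a two-finger parallel gripper is mounted at the origin on the work surface. World frame = base frame: x ahead of the robot, y to its left, z up, the work surface at z = 0. Lengths are in m, angles in rad, forces in N, time in s.
With the tool pointing down it reaches from about 0.25 to 0.725 m from the base axis. Payload 4 kg.
Tool frame: the origin (TCP) lies on the centre line of the jaws, within the pads' length; the fingertips stand 17 mm ahead of it and the grasp point (between the pads) lies 2 mm behind it; z points along the fingers, y is the line along which they close (so a half turn about z gives the same grasp; the last joint's range is limited). The gripper opens to 85 mm and grips with 20 to 120 N. Pads are 22 mm wide; open, the fingers measure 114 mm over their backs; the gripper's body (76 mm by 85 mm) begins 54 mm behind the grasp point. The pads swing forward as they close: fully open they stand 13 mm farther back than shut.
Start: joints at [1.324, 0.241, 0.005, 1.335, 0, 1.571], TCP at [0.122, 0.485, 0.248] pointing down, gripper open.
Joint ranges: [-2.72, 2.72], [-1.05, 1.87], [-1.09, 1.28], [-1.99, 2.15], [-1.42, 1.44], [-3.14, 3.14]. Speed limits (rad/s): [2.79, 2.79, 3.14, 3.14, 3.14, 3.14].

## Interface

Orientations are given as a unit quaternion [x, y, z, w].
In Python, from workcell import get_obs, imaging, order gives the robot as it stands.
- The arm moves only by the tool apply_moves, never from a script. Its argument "targets" is a list that holds one entry, the list of rows, each a list of 5 numbers: the shift along the world's x, y, z in units of 40 mm (1.0 is 40 mm), then the turn about the world's z in degrees, then the gripper command: -1 is shut, 1 is fully open, values between are in proportion. In form: [[[dx, dy, dz, turn, fingers], ...]]. A call has 1 to 8 rows; each row shifts and turns the commanded pose from where the row before left it; what a row does not reach is not made up. A row lasts 1/12 s, in which the tool goes at most 41.7 mm and 7.16 degrees, less where a joint would pass 70% of its speed; a pose out of reach is approached as far as the arm can. A call is refused whole if a number of a shift passes 1 or a number of a turn 7.16, either way. A call with a gripper value outside its range is refused whole. The fingers move at their own pace and stop on an object; the grip force is fixed at half the most. Time passes only in rows, so rows that do not move let the fingers close. It gives the time, the measured TCP pose, the force, the opening and the grip force at its end, in the units of the state.
- get_obs(): the state, without advancing time (a new reading comes with each control period).
- imaging.camera(name): name is "scene" or "side" or "wrist"; returns (picture, depth): 480x640x3 uint8, blue, green, red; 480x640 float32, m along the optical axis (not along the pixel's ray), 0 where there is no reading.
- imaging.get_calibration(name): a dict with "camera_matrix" (3x3 intrinsics, pixels), "eye" and "rotation" of the camera in the world; the wrist camera has in their place "hand_eye" (4x4, takes a point from camera to tool coordinates, whose origin is the TCP and whose axes are the flange's). Camera axes: x right, y down, z forward; pixel columns grow to the right and rows downward; lengths in m; the calibration is good to about 2 mm. A picture is of the moment at which its call begins: read the wrist's pose just before it. get_calibration takes no time and is no camera call.
- order.job_done(): hands the job in; it is judged then, once.
The state is a dict: "clock": time; "joint_pos": joint angles; "joint_vel": joint speeds; "tau": joint torques, N m; "eef_pos": TCP position; "tool_rot": TCP orientation; "ft_force": force on the tool from outside, world axes, zero at the start; "ft_torque": the same for the moment, N m; "grip_width": finger opening in m; "grasp_force": force on a finger pad.
Only numpy, scipy, OpenCV 4.12 (cv2) and the standard library are available. Lean on these libraries where they do the work, as an engineer would, in place of code of your own. Each camera call takes 0.05 s, during which the arm holds its last target. There are 200 camera calls.

## Working session

There is one attempt and no reset: what is moved stays moved. The work goes in short steps, Python scripts to look and compute and a tool call to move; the robot and the scene stay as the last step left them, time stands still between calls to the robot, and variables do not carry over. Pictures are saved under pics/ and viewed, at most 10 in all, crops included, and the job is handed in when it is done.

Besides the shell and the picture viewer there is one more tool, called after "Call:" as name([rows], argument=value, ...), one row to a line, values as JSON. apply_moves: Moves the arm, as the interface text tells. Its arguments: {"type":"object","properties":{"targets":{"type":"array","items":{"type":"array","items":{"type":"array","items":{"type":"number"}}}}},"required":["targets"]}

```bash
mkdir -p pics; ls
python3 - <<'E'
from workcell import get_obs, imaging
import cv2,numpy as np
s=get_obs();print({k:np.round(v,3) for k,v in s.items()})
for n in("scene","side"):
    p,d=imaging.camera(n);cv2.imwrite(f"pics/{n}0.png",p);np.save(f"pics/{n}0.npy",d);print(imaging.get_calibration(n))
print(imaging.get_calibration("wrist"))
E
```

```text
pics
{'clock': np.float64(0.0), 'joint_pos': array([1.324, 0.241, 0.004, 1.335, 0.   , 1.571]), 'joint_vel': array([ 0., -0., -0.,  0., -0., -0.]), 'tau': array([ 1.0000e-03, -3.7232e+01,  2.5240e+01,  1.7000e-02,  0.0000e+00,
       -0.0000e+00]), 'eef_pos': array([0.122, 0.484, 0.247]), 'tool_rot': array([ 0.123,  0.992, -0.001, -0.   ]), 'ft_force': array([-0.229,  0.041,  0.393]), 'ft_torque': array([-0.021,  0.023, -0.055]), 'grasp_force': np.float64(0.0), 'grip_width': np.float64(0.085)}
{'camera_matrix': array([[444.27453477,   0.        , 318.38605861],
       [  0.        , 444.27453477, 243.07396821],
       [  0.        ,   0.        ,   1.        ]]), 'eye': array([ 0.93145182, -0.36574891,  1.12481219]), 'rotation': array([ 0.89247363,  0.35759077, -0.10972186, -0.25215226])}
{'camera_matrix': array([[518.26741498,   0.        , 305.9622955 ],
       [  0.        , 518.26741498, 245.83142016],
       [  0.        ,   0.        ,   1.        ]]), 'eye': array([ 0.28536425, -1.03075934,  1.03024676]), 'rotation': array([ 0.90346131, -0.06622603,  0.03009905, -0.42245215])}
{'camera_matrix': array([[365.06118996,   0.        , 319.01763724],
       [  0.        , 365.06118996, 241.65064209],
       [  0.        ,   0.        ,   1.        ]]), 'hand_eye': array([[ 2.03844095e-04, -9.47475585e-01, -3.19828039e-01,
         8.09904794e-02],
       [ 9.99999879e-01,  3.36058188e-04, -3.58201421e-04,
        -7.03918123e-04],
       [ 4.46867932e-04, -3.19827928e-01,  9.47475539e-01,
        -1.25070127e-01],
       [ 0.00000000e+00,  0.00000000e+00,  0.00000000e+00,
         1.00000000e+00]])}
```

View pics/scene0.png

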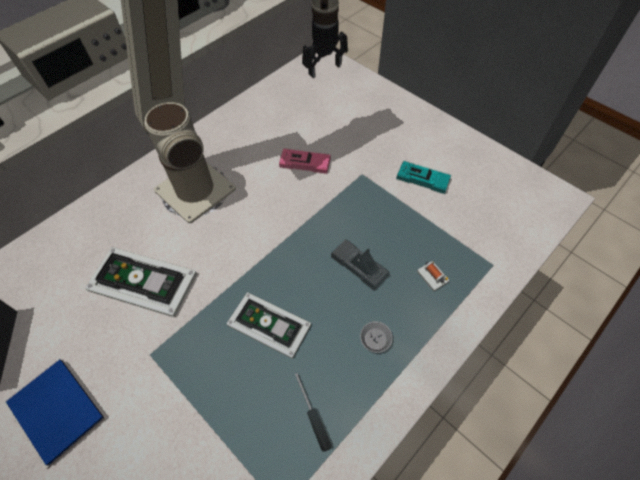

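The charcoal cover is at about (360,263), with its stand partly up near (370,260). The pink one at (305,160) and the turquoise one at (424,176) are look-alikes. Two things look like the front: a larger one at (142,281) off the mat and a smaller one at (269,324) on the mat. The smaller one is meant, and I'll confirm that in an enlarged crop along with its measured size.

```bash
cat > h.py <<'E'
from workcell import get_obs, imaging
import cv2,numpy as np
from scipy.spatial.transform import Rotation as R
def cam(n):
    c=imaging.get_calibration(n);K=c["camera_matrix"]
    if n=="wrist":
        s=get_obs();T=np.eye(4);T[:3,:3]=R.from_quat(s["tool_rot"]).as_matrix();T[:3,3]=s["eef_pos"]
        T=T@c["hand_eye"]
    else:
        T=np.eye(4);T[:3,:3]=R.from_quat(c["rotation"]).as_matrix();T[:3,3]=c["eye"]
    return K,T
def cloud(d,K,T):
    v,u=np.mgrid[:480,:640]
    p=np.stack([(u-K[0,2])/K[0,0]*d,(v-K[1,2])/K[1,1]*d,d],-1)
    return p@T[:3,:3].T+T[:3,3]
def onplane(u,v,z,K,T):
    r=T[:3,:3]@[(u-K[0,2])/K[0,0],(v-K[1,2])/K[1,1],1]
    return T[:3,3]+r*(z-T[2,3])/r[2]
E
python3 - <<'E'
from h import *
p=cv2.imread("pics/scene0.png");d=np.load("pics/scene0.npy");K,T=cam("scene");W=cloud(d,K,T)
for n,(x0,x1,y0,y1) in dict(cover=(325,395,230,295),front=(220,318,285,362),big=(80,205,240,322)).items():
    w=W[y0:y1,x0:x1].reshape(-1,3);b=p[y0:y1,x0:x1].reshape(-1,3)
    zz=w[:,2]; m=(zz>0.010)&(zz<0.2)
    r=cv2.minAreaRect((w[m,:2]*1000).astype(np.float32));print(n,m.sum(),r,np.percentile(zz[m],[5,50,95,100]))
print(T[:3,:3]@[0,0,1])
a=cv2.resize(p[225:300,320:400],None,fx=5,fy=5,interpolation=3);c=cv2.resize(p[285:360,220:316],None,fx=4,fy=4,interpolation=3)
o=np.zeros((375,800,3),np.uint8);o[:375,:400]=a;o[:300,410:794]=c
cv2.imwrite("pics/c1.png",o)
E
```

```text
cover 1308 ((573.555908203125, 149.2095947265625), (163.148193359375, 69.78411102294922), 1.2906434535980225) [0.01763395 0.0282897  0.07445202 0.08922211]
front 2734 ((511.35357666015625, -131.40902709960938), (201.54135131835938, 149.0707550048828), 16.748998641967773) [0.01234632 0.01989949 0.0350397  0.04685846]
big 4371 ((161.44461059570312, -311.44879150390625), (277.7134094238281, 144.2686309814453), 26.4176082611084) [0.01341477 0.02427516 0.0448678  0.06286528]
[-0.37618238  0.37160744 -0.8487607 ]
```

View pics/c1.png

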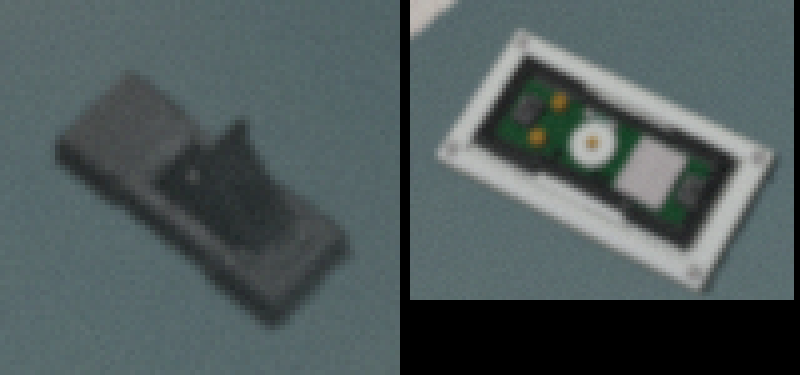

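The crop confirms the smaller one: its long side measures 201 mm, it lies on the mat, the brass sleeves are at upper left and the display metal is at the right, so front +x is close to world +x. The cover's stand hinges towards the lower right, so cover +x is also close to world +x. Next I'll move above the cover with the fingers shut.

Call:
apply_moves([
  [[0.75,-0.6,0,2,-1],[0.75,-0.6,0,2,-1],[0.75,-0.6,0,2,-1],[0.75,-0.6,0,2,-1],[0.75,-0.6,0,2,-1],[0.75,-0.6,0,2,-1],[0.75,-0.6,0,2,-1],[0.75,-0.6,0,0,-1]],
])

```text
clock: 0.77
eef_pos: [0.3631, 0.2912, 0.248]
tool_rot: [0.001, 1.0, -0.0, -0.0]
ft_force: [0.1, 0.7, 0.3]
grip_width: -0.0002
grasp_force: 0.0
```

Call:
apply_moves([
  [[0.75,-0.6,0,0,-1],[0.75,-0.6,0,0,-1],[0.75,-0.6,0,0,-1],[0.75,-0.6,0,0,-1],[0.2,-0.6,0,0,-1],[0,0,0,0,-1],[0,0,0,0,-1]],
])

```text
clock: 1.35
eef_pos: [0.4903, 0.1715, 0.2475]
tool_rot: [0.003, 1.0, -0.0, -0.001]
ft_force: [0.2, 0.1, -0.4]
grip_width: -0.0001
grasp_force: 0.0
```

```bash
cat > look.py <<'E'
from h import *
import sys
n,name=sys.argv[1:3]
K,T=cam(n);s=get_obs();print(s["clock"],s["eef_pos"],R.from_quat(s["tool_rot"]).as_matrix()[:,1].round(3))
p,d=imaging.camera(n);np.savez(f"pics/{name}.npz",p=p,d=d,K=K,T=T);cv2.imwrite(f"pics/{name}.png",p)
E
python3 look.py wrist w1
```

```text
1.35 [0.49027064 0.17154087 0.2475421 ] [ 0.006  1.    -0.   ]
```

View pics/w1.png

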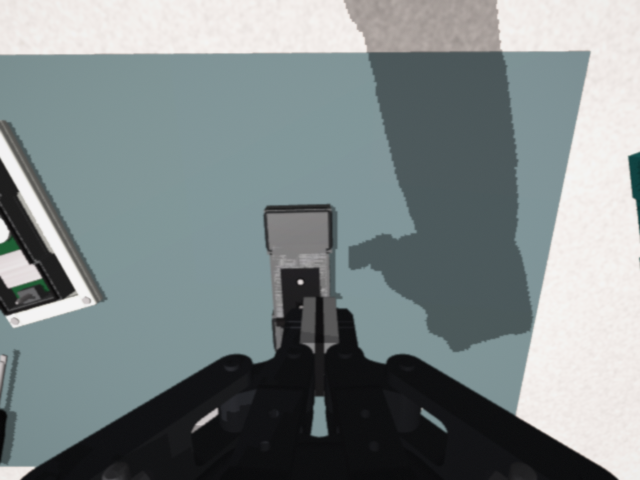

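The cover is at the centre of the picture, x 265–335 and y 205–350, partly hidden by the gripper. I'll move to a spot between the cover and the front and slightly beyond them, so one picture shows both.

Call:
apply_moves([
  [[0.6,-0.8,0.2,0,-1],[0.6,-0.8,0.2,0,-1],[0.5,-0.8,0.2,0,-1],[0.5,-0.8,0.2,0,-1],[0.3,-0.8,0.2,0,-1],[0,0,0,0,-1],[0,0,0,0,-1]],
])

```text
clock: 1.98
eef_pos: [0.5904, 0.0128, 0.2883]
tool_rot: [0.002, 1.0, 0.0, 0.0]
ft_force: [0.3, 1.0, -0.3]
grip_width: 0.0
grasp_force: 0.0
```

```bash
python3 look.py wrist w2; python3 look.py side s2
```

```text
1.9833 [0.59041153 0.01277388 0.28833935] [0.004 1.    0.001]
2.0333 [0.58976283 0.01385538 0.28805238] [0.002 1.    0.001]
```

View pics/w2.png

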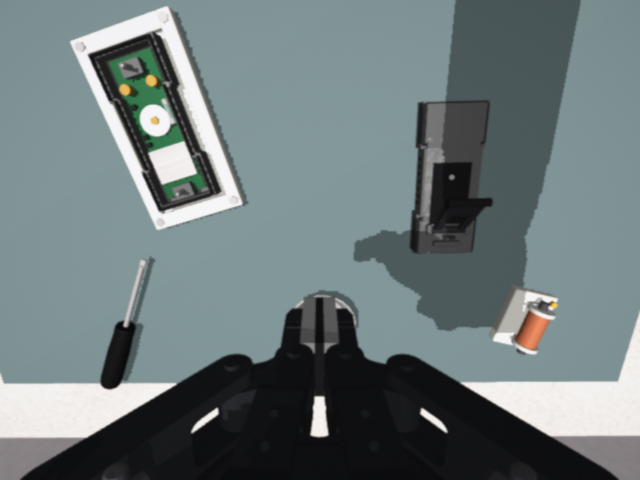

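The front is at upper left, with its cradle running from (72,42) to (243,205), brass sleeves at (125,90) and (151,80), and the display at (170,162). The cover is at (450,175), with its stand foot at (467,208) and its hinge end at the bottom, so +x points down in the picture (world +x). I'll fit both from depth.

Run:
```python
from h import *
f=np.load("pics/w2.npz");p,d,K,T=f["p"],f["d"],f["K"],f["T"];W=cloud(d,K,T)
def box(n,x0,x1,y0,y1,lo,hi,white=False):
    w=W[y0:y1,x0:x1].reshape(-1,3);b=p[y0:y1,x0:x1].reshape(-1,3)
    m=(w[:,2]>lo)&(w[:,2]<hi)
    if white:m&=b.min(1)>150
    r=cv2.minAreaRect((w[m,:2]*1000).astype(np.float32));print(n,m.sum(),r,np.percentile(w[m,2],[5,50,95]).round(4));return w[m]
print("mat",np.median(W[250:300,200:280,2]))
box("front cradle",60,260,0,240,.010,.022,True)
box("front high",60,260,0,240,.028,.06)
c=box("cover back",395,505,90,265,.024,.034)
s=box("stand",395,505,90,265,.040,.15)
for lo in np.arange(.035,.11,.008):
    m=(W[90:265,395:505,2]>lo)&(W[90:265,395:505,2]<lo+.008)
    q=W[90:265,395:505][m]
    if len(q):print(lo.round(3),len(q),q.mean(0).round(4),q[:,1].min().round(4),q[:,1].max().round(4))
# scanlines for dark->white contrast crop
a=cv2.resize(p[0:240,60:260],None,fx=2.5,fy=2.5,interpolation=3);cv2.imwrite("pics/c2.png",a)
```

```text
mat 0.00257865781300759
front cradle 8074 ((517.890380859375, -151.044189453125), (200.27748107910156, 104.72789764404297), 16.58284568786621) [0.0109 0.0174 0.0189]
front high 4379 ((517.850341796875, -150.71575927734375), (160.21665954589844, 66.83842468261719), 16.64522933959961) [0.0288 0.0328 0.0375]
cover back 7988 ((573.4071044921875, 150.3508758544922), (161.98068237304688, 67.43434143066406), 1.3414196968078613) [0.0261 0.0284 0.03  ]
stand 994 ((605.3318481445312, 151.49270629882812), (52.46125411987305, 40.776222229003906), 1.2801170349121094) [0.0432 0.0736 0.0851]
0.035 349 [0.6257 0.1518 0.0374] 0.1288 0.1745
0.043 92 [0.6137 0.1508 0.047 ] 0.1343 0.1686
0.051 95 [0.6069 0.1511 0.055 ] 0.1343 0.1685
0.059 113 [0.6001 0.1497 0.0634] 0.1338 0.1689
0.067 177 [0.5941 0.1502 0.0709] 0.1336 0.1684
0.075 185 [0.5851 0.1496 0.0796] 0.1306 0.1713
0.083 287 [0.5829 0.1506 0.0843] 0.1306 0.171
```

View pics/c2.png

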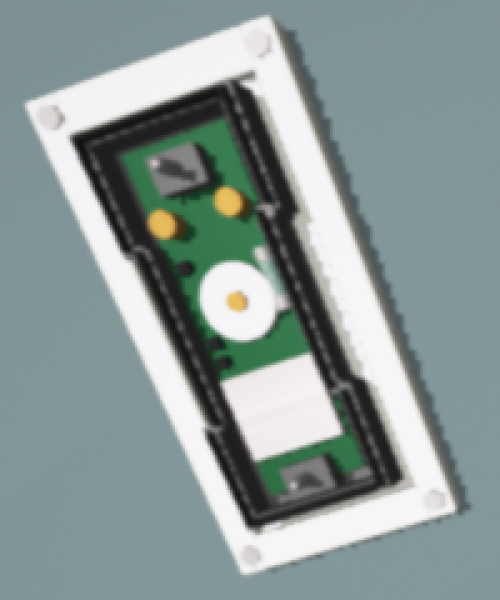

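Measurements: 
- **Front:** (0.518, −0.151), yaw 16.6°.
- **Cover:** (0.573, 0.150), yaw 1.3°.
- **Stand:** about 0.88 rad, with the foot at (0.584, 0.150, 0.082).

I'll bring the shut fingers down on the −x side of the foot.

Call:
apply_moves([
  [[-0.28,0.85,-0.2,1.3,-1],[-0.28,0.85,-0.2,0,-1],[-0.28,0.85,-0.2,0,-1],[-0.28,0.85,-0.2,0,-1],[0,0,-0.9,0,-1],[0,0,-0.9,0,-1],[0,0,-0.9,0,-1],[0,0,-0.9,0,-1]],
])

```text
clock: 2.75
eef_pos: [0.5435, 0.1515, 0.1112]
tool_rot: [-0.013, 1.0, 0.0, 0.0]
ft_force: [1.0, -0.5, -0.1]
grip_width: 0.0002
grasp_force: 0.0
```

Call:
apply_moves([
  [[0,0,-0.62,0,-1],[0,0,0,0,-1],[0,0,0,0,-1],[0,0,0,0,-1]],
])

```text
clock: 3.08
eef_pos: [0.5459, 0.1503, 0.0892]
tool_rot: [-0.011, 1.0, 0.0, 0.001]
ft_force: [0.2, 0.5, 1.3]
grip_width: 0.0001
grasp_force: 0.0
```

Call:
apply_moves([
  [[0.15,0,0,0,-1],[0.15,0,0,0,-1],[0.15,0,0,0,-1],[0.15,0,0,0,-1],[0.15,0,0,0,-1],[0.15,0,0,0,-1],[0.15,0,0,0,-1],[0.15,0,0,0,-1]],
])

```text
clock: 3.75
eef_pos: [0.5939, 0.1487, 0.0874]
tool_rot: [-0.01, 1.0, -0.0, -0.0]
ft_force: [-0.3, -0.5, -0.2]
grip_width: -0.0002
grasp_force: 0.3
```

Call:
apply_moves([
  [[0.08,0,0,0,-1],[0.08,0,0,0,-1],[0.08,0,0,0,-1],[0.08,0,0,0,-1],[0.08,0,0,0,-1],[0.08,0,0,0,-1],[0,0,0,0,-1],[0,0,0,0,-1]],
])

```text
clock: 4.42
eef_pos: [0.6127, 0.1488, 0.0874]
tool_rot: [-0.01, 1.0, -0.0, 0.0]
ft_force: [0.2, 0.5, -0.4]
grip_width: 0.0002
grasp_force: 0.0
```

```bash
cat > st.py <<'E'
from h import *
import sys
f=np.load(f"pics/{sys.argv[1]}.npz");p,d,K,T=f["p"],f["d"],f["K"],f["T"];W=cloud(d,K,T).reshape(-1,3)
m=(abs(W[:,0]-.58)<.14)&(abs(W[:,1]-.15)<.06)
c=W[m&(W[:,2]>.024)&(W[:,2]<.034)];print("cover",len(c),cv2.minAreaRect((c[:,:2]*1000).astype(np.float32)))
for lo in np.arange(.035,.13,.008):
    q=W[m&(W[:,2]>lo)&(W[:,2]<lo+.008)]
    if len(q):print(lo.round(3),len(q),np.median(q,0).round(4))
E
python3 look.py side s3; python3 st.py s3
python3 -c "
import cv2;p=cv2.imread('pics/s3.png');
from h import *
K,T=cam('side');q=T[:3,:3].T@(np.array([.59,.15,.07])-T[:3,3]);u=K@q/q[2];u,v=int(u[0]),int(u[1]);print(u,v)
cv2.imwrite('pics/c3.png',cv2.resize(p[v-60:v+60,u-80:u+80],None,fx=5,fy=5,interpolation=3))"
```

```text
4.4167 [0.61269129 0.14881614 0.08743368] [-0.02  1.   -0.  ]
cover 669 ((571.2542114257812, 148.60360717773438), (163.036865234375, 73.14169311523438), 0.8607034087181091)
0.035 42 [0.6202 0.15   0.037 ]
0.043 12 [0.6233 0.1439 0.0471]
0.051 5 [0.6243 0.1399 0.0531]
0.059 7 [0.6262 0.137  0.0635]
0.067 9 [0.6269 0.1395 0.0732]
0.075 19 [0.6115 0.1411 0.0788]
0.083 30 [0.6153 0.1405 0.0863]
0.091 25 [0.6184 0.1382 0.0949]
0.099 16 [0.6045 0.1393 0.1021]
0.107 4 [0.6004 0.1477 0.1138]
0.115 16 [0.6015 0.1294 0.1202]
0.123 16 [0.6015 0.1232 0.1248]
350 232
```

View pics/c3.png

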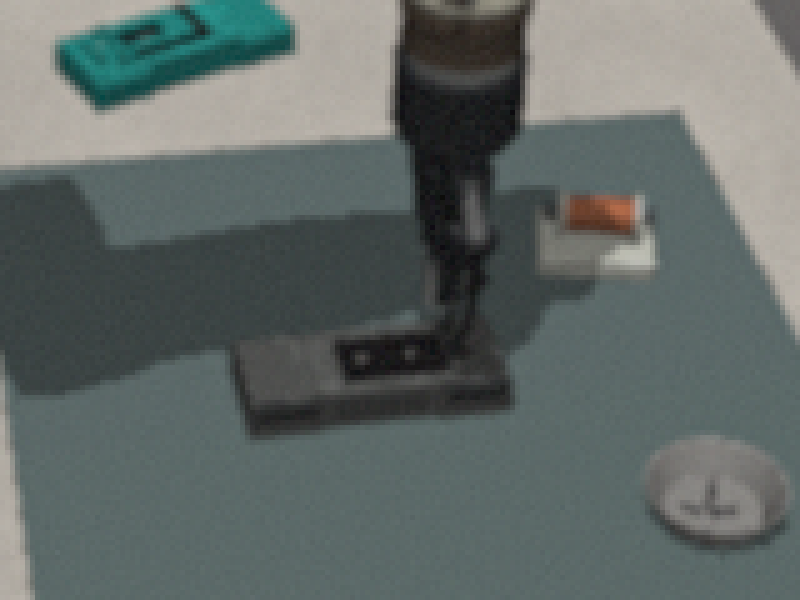

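The two screw wells at (362,356) and (410,352) of the crop are clear. The stand looks upright at (455,330), leaning slightly past vertical. I'll back off and look from above.

Call:
apply_moves([
  [[-0.5,0,0,0,-1],[-0.5,0,0.2,0,-1],[0,0,0.9,0,-1],[0,0,0.9,0,0],[0,0,0.9,0,1],[0,0,0.9,0,1],[0,-0.9,0.3,0,1],[0.3,-0.9,0.2,0,1]],
])

```text
clock: 5.13
eef_pos: [0.5845, 0.0783, 0.2639]
tool_rot: [-0.013, 1.0, 0.0, 0.003]
ft_force: [0.4, -0.8, -0.4]
grip_width: 0.0607
grasp_force: 0.0
```

Call:
apply_moves([
  [[0.3,-0.9,0,0,1],[0,-0.5,0,0,1],[0,0,0,0,1],[0,0,0,0,1]],
])

```text
clock: 5.47
eef_pos: [0.5963, 0.0196, 0.2595]
tool_rot: [-0.009, 1.0, 0.0, -0.0]
ft_force: [-0.2, 0.6, 0.7]
grip_width: 0.0855
grasp_force: 0.0
```

```bash
python3 look.py wrist w4; python3 st.py w4
```

```text
5.4667 [0.59634728 0.01962063 0.25947544] [-0.018  1.     0.   ]
cover 9723 ((573.054443359375, 150.28976440429688), (161.2671661376953, 67.03551483154297), 1.3957405090332031)
0.035 322 [0.6224 0.1519 0.0366]
0.043 87 [0.6237 0.1607 0.0473]
0.051 93 [0.6249 0.1606 0.0553]
0.059 93 [0.6261 0.1606 0.063 ]
0.067 121 [0.6273 0.1503 0.072 ]
0.075 186 [0.6284 0.1505 0.079 ]
0.083 171 [0.6296 0.1515 0.0865]
0.091 428 [0.6312 0.1502 0.0975]
0.099 45 [0.6325 0.1526 0.0993]
```

View pics/w4.png

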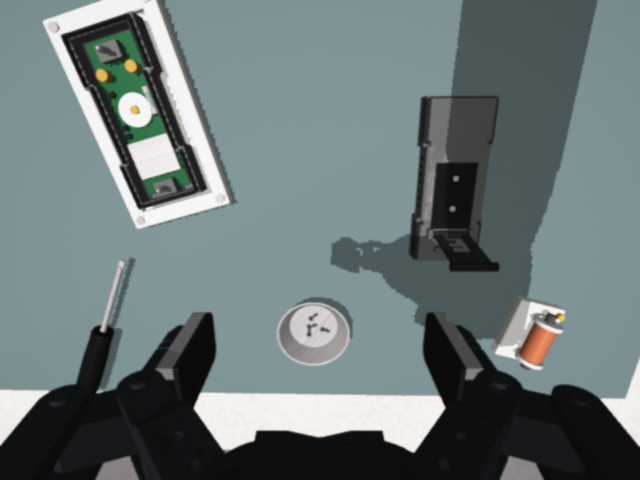

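The stand leans about 9–10° past upright with its foot at (473,267), so it is open at its stop, and both wells at (456,178) and (452,209) are clear. The cover hasn't moved: (0.573, 0.150), yaw 1.4°. Now I'll grasp it at the waist.

Call:
apply_moves([
  [[-0.16,0.82,-0.3,0.4,1],[-0.16,0.82,-0.3,0,1],[-0.16,0.82,-0.3,0,1],[-0.16,0.8,-0.3,0,1],[0,0,-0.9,0,1],[0,0,-0.9,0,1],[0,0,-0.5,0,1],[0,0,0,0,1]],
])

```text
clock: 6.18
eef_pos: [0.5661, 0.1523, 0.1138]
tool_rot: [-0.015, 1.0, -0.001, -0.006]
ft_force: [-0.8, 0.9, -0.8]
grip_width: 0.0857
grasp_force: 0.0
```

Call:
apply_moves([
  [[0,0,-0.5,0,1],[0,0,-0.5,0,1],[0,0,0,0,1],[0,0,0,0,1]],
])

```text
clock: 6.52
eef_pos: [0.5705, 0.1519, 0.08]
tool_rot: [-0.014, 1.0, -0.0, -0.0]
ft_force: [0.0, 0.3, -0.7]
grip_width: 0.0856
grasp_force: 0.0
```

Call:
apply_moves([
  [[0,-0.04,-0.4,0,1],[0,0,-0.4,0,1],[0,0,-0.4,0,1],[0,0,-0.25,0,1],[0,0,0,0,1],[0,0,0,0,1]],
])

```text
clock: 7.02
eef_pos: [0.5715, 0.15, 0.0225]
tool_rot: [-0.014, 1.0, 0.0, 0.0]
ft_force: [-0.0, 0.1, -0.4]
grip_width: 0.0857
grasp_force: 0.0
```

Call:
apply_moves([
  [[0,0,0,0,-1],[0,0,0,0,-1],[0,0,0,0,-1],[0,0,0,0,-1],[0,0,0,0,-1],[0,0,0,0,-1]],
])

```text
clock: 7.52
eef_pos: [0.5723, 0.1503, 0.0235]
tool_rot: [-0.014, 1.0, 0.001, 0.002]
ft_force: [-0.6, 0.9, 5.3]
grip_width: 0.0589
grasp_force: 67.8
```

The cover is gripped (58.9 mm, 68 N). I'll lift it and carry it over the front, turning +15°.

Call:
apply_moves([
  [[0,0,0.2,0,-1],[0,0,0.4,0,-1],[0,0,0.6,0,-1],[0,0,0.6,0,-1],[0,0,0.6,0,-1],[0,0,0.3,0,-1],[0,0,0,0,-1],[0,0,0,0,-1]],
])

```text
clock: 8.18
eef_pos: [0.5709, 0.1496, 0.1298]
tool_rot: [-0.014, 1.0, 0.0, 0.0]
ft_force: [-0.4, 0.4, -3.6]
grip_width: 0.0585
grasp_force: 66.9
```

Call:
apply_moves([
  [[0,-0.3,0,1,-1],[-0.1,-0.5,0,2,-1],[-0.15,-0.6,0,2,-1],[-0.15,-0.6,0,2,-1],[-0.15,-0.6,0,2,-1],[-0.15,-0.6,0,2,-1],[-0.15,-0.6,0,2,-1],[-0.15,-0.6,0,2,-1]],
])

```text
clock: 8.85
eef_pos: [0.5287, -0.0274, 0.1272]
tool_rot: [-0.145, 0.989, 0.0, -0.002]
ft_force: [-0.1, 0.5, -3.2]
grip_width: 0.0586
grasp_force: 66.7
```

Call:
apply_moves([
  [[-0.15,-0.6,0,0,-1],[-0.15,-0.6,0,0,-1],[-0.08,-0.6,0,0,-1],[0,-0.6,0,0,-1],[0,-0.5,0,0,-1],[0,0,0,0,-1],[0,0,0,0,-1],[0,0,0,0,-1]],
])

```text
clock: 9.52
eef_pos: [0.5145, -0.1418, 0.1279]
tool_rot: [-0.144, 0.99, 0.001, -0.002]
ft_force: [0.3, 0.7, -3.7]
grip_width: 0.0588
grasp_force: 66.7
```

```bash
python3 look.py wrist w5
cat > m5.py <<'E'
from h import *
import sys
f=np.load(f"pics/{sys.argv[1]}.npz");p,d,K,T=f["p"],f["d"],f["K"],f["T"];W=cloud(d,K,T).reshape(-1,3)
B=p.reshape(-1,3)
m=(abs(W[:,0]-.51)<.16)&(abs(W[:,1]+.15)<.12)
h,e=np.histogram(W[m,2],np.arange(0,.2,.005));print(list(zip(e.round(3),h)))
E
python3 m5.py w5
```

```text
9.5167 [ 0.51447834 -0.14184801  0.12792524] [-0.285  0.959  0.002]
[(np.float64(0.0), np.int64(76222)), (np.float64(0.005), np.int64(219)), (np.float64(0.01), np.int64(677)), (np.float64(0.015), np.int64(5153)), (np.float64(0.02), np.int64(13)), (np.float64(0.025), np.int64(0)), (np.float64(0.03), np.int64(0)), (np.float64(0.035), np.int64(0)), (np.float64(0.04), np.int64(0)), (np.float64(0.045), np.int64(0)), (np.float64(0.05), np.int64(0)), (np.float64(0.055), np.int64(0)), (np.float64(0.06), np.int64(0)), (np.float64(0.065), np.int64(0)), (np.float64(0.07), np.int64(0)), (np.float64(0.075), np.int64(0)), (np.float64(0.08), np.int64(0)), (np.float64(0.085), np.int64(0)), (np.float64(0.09), np.int64(0)), (np.float64(0.095), np.int64(0)), (np.float64(0.1), np.int64(0)), (np.float64(0.105), np.int64(0)), (np.float64(0.11), np.int64(7)), (np.float64(0.115), np.int64(60)), (np.float64(0.12), np.int64(261)), (np.float64(0.125), np.int64(1701)), (np.float64(0.13), np.int64(52477)), (np.float64(0.135), np.int64(958)), (np.float64(0.14), np.int64(910)), (np.float64(0.145), np.int64(899)), (np.float64(0.15), np.int64(1190)), (np.float64(0.155), np.int64(805)), (np.float64(0.16), np.int64(2147)), (np.float64(0.165), np.int64(5577)), (np.float64(0.17), np.int64(6043)), (np.float64(0.175), np.int64(3504)), (np.float64(0.18), np.int64(4694)), (np.float64(0.185), np.int64(7242)), (np.float64(0.19), np.int64(8393))]
```

View pics/w5.png

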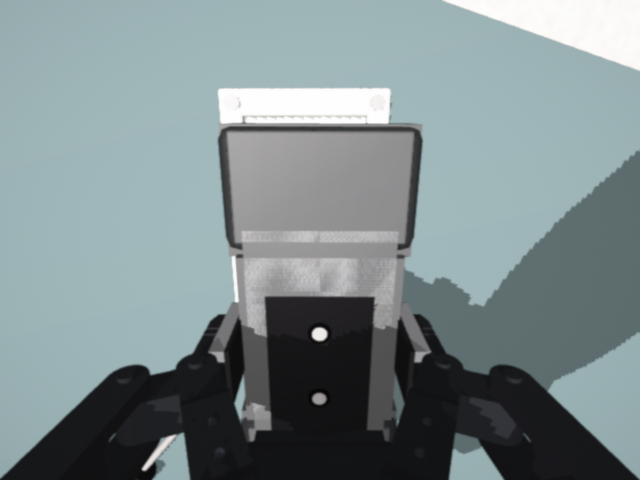

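The cover is held square to the fingers (end edge at rows 127–245), and the cradle's near edge shows above it at y≈90. I'll compute the in-hand offset and tilt, and re-check the cradle edge.

Run:
```python
from h import *
f=np.load("pics/w5.npz");p,d,K,T=f["p"],f["d"],f["K"],f["T"];W=cloud(d,K,T)
s=get_obs();print(s["eef_pos"],R.from_quat(s["tool_rot"]).as_euler('xyz',degrees=True))
c=imaging.get_calibration("wrist")["hand_eye"];P=cloud(d,K,c) # tool frame
b=P[140:225,240:400].reshape(-1,3);b=b[b[:,2]!=0]
A=np.c_[b[:,:2],np.ones(len(b))];print("back plane tool",np.linalg.lstsq(A,b[:,2],rcond=None)[0], b[:,2].mean())
q=P[110:250,200:440].reshape(-1,3);q=q[(q[:,2]<.03)]
print("end x max",np.percentile(q[:,0],[99,99.8,100]),"y",np.percentile(q[:,1],[0.2,50,99.8]))
# cradle in front frame guess
g=np.radians(16.6);Rz=np.array([[np.cos(g),-np.sin(g)],[np.sin(g),np.cos(g)]])
m=(W[...,2]>.012)&(W[...,2]<.022)&(p.min(2)>150)
w=(W[m][:,:2]-[.5179,-.1509])@Rz
print("cradle -x edge (exp -.100)",np.percentile(w[:,0],[0,.5,1,5]),"y",np.percentile(w[:,1],[.5,99.5]))
e=w[w[:,0]<-.085];
lo=[e[(e[:,1]>y)&(e[:,1]<y+.01),0].min() for y in np.arange(-.045,.045,.01)];print(np.round(lo,4))
# recompute front from w4
f=np.load("pics/w4.npz");W=cloud(f["d"],f["K"],f["T"])[0:240,30:260];m=(W[...,2]>.028)&(W[...,2]<.06)
print(cv2.minAreaRect((W[m][:,:2]*1000).astype(np.float32)))
m=(W[...,2]>.010)&(W[...,2]<.022)&(f["p"][0:240,30:260].min(2)>150)
print(cv2.minAreaRect((W[m][:,:2]*1000).astype(np.float32)))
```

```text
[ 0.51477934 -0.14151585  0.12825761] [ 1.79894524e+02 -1.29726920e-01 -1.63409637e+02]
back plane tool [-0.1706679   0.00161459  0.00479901] -0.0057283978969925224
end x max [0.08007945 0.08150706 0.08150706] y [-0.03445582 -0.00096544  0.03262691]
cradle -x edge (exp -.100) [-0.10009884 -0.09995912 -0.09994081 -0.09926777] y [-0.13716953  0.05106948]
[-0.1001 -0.1    -0.1001 -0.1001 -0.1    -0.1    -0.1    -0.1    -0.1   ]
((517.720458984375, -150.56817626953125), (160.28070068359375, 66.96713256835938), 16.53197479248047)
((517.8837890625, -151.0004425048828), (200.12937927246094, 104.00607299804688), 16.733644485473633)
```

Run:
```python
from h import *
def prof(W,o,g,side,zl,zh):
    g=np.radians(g);Rz=np.array([[np.cos(g),-np.sin(g)],[np.sin(g),np.cos(g)]])
    w=(W[...,:2]-o)@Rz;z=W[...,2]
    for x in np.arange(-.078,-.005,.006):
        m=(abs(w[...,1])<.03)&(abs(w[...,0]-x)<.003)&(z>zl)&(z<zh)
        if m.sum()>5:print(round(x,3),m.sum(),np.percentile(z[m],[10,50,90]).round(4))
f=np.load("pics/w4.npz");prof(cloud(f["d"],f["K"],f["T"]),[.5731,.1503],1.4,0,.015,.04)
print();f=np.load("pics/w5.npz");prof(cloud(f["d"],f["K"],f["T"]),[.5145,-.1418],16.6,0,.10,.16)
```

```text
-0.078 414 [0.0244 0.0276 0.029 ]
-0.072 461 [0.0272 0.0283 0.0293]
-0.066 457 [0.0273 0.0283 0.0293]
-0.06 453 [0.0271 0.0282 0.0294]
-0.054 435 [0.0273 0.0283 0.0293]
-0.048 409 [0.0273 0.0283 0.0293]
-0.042 442 [0.0272 0.0284 0.0294]
-0.036 411 [0.0271 0.0283 0.0292]
-0.03 436 [0.027  0.0282 0.0292]
-0.024 404 [0.0272 0.0282 0.0292]
-0.018 434 [0.0275 0.0287 0.0299]
-0.012 398 [0.0275 0.0288 0.0299]
-0.006 391 [0.0275 0.0289 0.0299]

-0.078 3351 [0.1291 0.1325 0.1338]
-0.072 3526 [0.1325 0.1333 0.1341]
-0.066 3424 [0.1325 0.1333 0.1341]
-0.06 3249 [0.1324 0.1332 0.134 ]
-0.054 3097 [0.1324 0.1332 0.134 ]
-0.048 2930 [0.1324 0.1332 0.134 ]
-0.042 2809 [0.1324 0.1331 0.1339]
-0.036 2688 [0.1321 0.1331 0.1339]
-0.03 2542 [0.1324 0.1331 0.1338]
-0.024 2455 [0.1323 0.1331 0.1338]
-0.018 2420 [0.1325 0.1334 0.1342]
-0.012 2494 [0.1326 0.1335 0.1349]
-0.006 2486 [0.1327 0.1337 0.142 ]
```

The cover is level, with its centre at the TCP to within 1 mm, and its yaw is 16.6°. The target is TCP (0.5177, −0.1507). I'll align there and come down to just above the dowels.

Call:
apply_moves([
  [[0.07,-0.23,-0.3,0,-1],[0,0,-0.5,0,-1],[0,0,-0.4,0,-1],[0,0,-0.15,0,-1],[0,0,0,0,-1],[0,0,0,0,-1],[0,0,0,0,-1],[0,0,0,0,-1]],
])

```text
clock: 10.23
eef_pos: [0.5196, -0.1517, 0.0766]
tool_rot: [-0.144, 0.99, -0.001, 0.001]
ft_force: [-0.2, 0.1, -3.6]
grip_width: 0.0593
grasp_force: 66.7
```

```bash
python3 -c "
from h import *
s=get_obs();print(s['clock'],s['eef_pos'],R.from_quat(s['tool_rot']).as_euler('xyz',degrees=True),s['ft_force'])"
```

```text
10.2333 [ 0.51957439 -0.15168791  0.07664404] [-1.79923538e+02  1.14888109e-01 -1.63421816e+02] [-0.15566225  0.0541934  -3.61697986]
```

Call:
apply_moves([
  [[-0.04,0.02,0,0,-1],[0,0,-0.08,0,-1],[0,0,-0.08,0,-1],[0,0,0,0,-1],[0,0,-0.06,0,-1],[0,0,0,0,-1],[0,0,0,0,-1]],
])

```text
clock: 10.82
eef_pos: [0.5168, -0.1507, 0.0665]
tool_rot: [-0.144, 0.99, 0.0, -0.0]
ft_force: [-0.4, -0.3, -3.0]
grip_width: 0.0587
grasp_force: 66.8
```

Call:
apply_moves([
  [[0,0,-0.05,0,-1],[0,0,0,0,-1],[0,0,-0.05,0,-1],[0,0,0,0,-1],[0,0,0,0,-1]],
])

```text
clock: 11.23
eef_pos: [0.5168, -0.1507, 0.0625]
tool_rot: [-0.144, 0.99, 0.0, -0.0]
ft_force: [-0.2, 0.2, -3.2]
grip_width: 0.0587
grasp_force: 66.8
```

Call:
apply_moves([
  [[0,0,-0.05,0,-1],[0,0,0,0,-1],[0,0,-0.05,0,-1],[0,0,0,0,-1],[0,0,0,0,-1]],
])

```text
clock: 11.65
eef_pos: [0.5168, -0.1507, 0.0585]
tool_rot: [-0.144, 0.99, 0.0, -0.0]
ft_force: [0.1, 0.2, -3.6]
grip_width: 0.0583
grasp_force: 66.8
```

There's no contact force with the rim below the dowel tips, so the dowels are in the holes. Now I'll press down in small steps.

Call:
apply_moves([
  [[0,0,-0.05,0,-1],[0,0,0,0,-1],[0,0,-0.03,0,-1],[0,0,0,0,-1],[0,0,0,0,-1]],
])

```text
clock: 12.07
eef_pos: [0.5172, -0.1508, 0.0562]
tool_rot: [-0.144, 0.99, -0.0, 0.0]
ft_force: [-2.2, 0.5, 3.9]
grip_width: 0.0588
grasp_force: 67.6
```

Call:
apply_moves([
  [[0,0,-0.025,0,-1],[0,0,0,0,-1],[0,0,-0.025,0,-1],[0,0,0,0,-1],[0,0,0,0,-1]],
])

```text
clock: 12.48
eef_pos: [0.5172, -0.1508, 0.0542]
tool_rot: [-0.144, 0.99, -0.0, 0.0]
ft_force: [-3.1, 0.5, 6.2]
grip_width: 0.0589
grasp_force: 67.9
```

Call:
apply_moves([
  [[0,0,-0.025,0,-1],[0,0,0,0,-1],[0,0,-0.015,0,-1],[0,0,0,0,-1],[0,0,0,0,-1]],
])

```text
clock: 12.9
eef_pos: [0.5172, -0.1508, 0.0535]
tool_rot: [-0.144, 0.99, -0.0, 0.001]
ft_force: [-5.3, 0.4, 12.5]
grip_width: 0.0587
grasp_force: 68.5
```

Call:
apply_moves([
  [[0,0,-0.02,0,-1],[0,0,0,0,-1],[0,0,0,0,-1],[0,0,0,0,-1]],
])

```text
clock: 13.23
eef_pos: [0.5172, -0.1508, 0.0535]
tool_rot: [-0.144, 0.99, -0.0, 0.001]
ft_force: [-6.8, 1.3, 16.9]
grip_width: 0.0585
grasp_force: 69.1
```

The stop is hard at TCP z = 0.0535, the height expected when shut, with the push rising to 17 N. I'll ease the sideways force and check the pose.

Call:
apply_moves([
  [[-0.02,0,-0.01,0,-1],[0,0,0,0,-1],[0,0,0,0,-1],[0,0,0,0,-1]],
])

```text
clock: 13.57
eef_pos: [0.5172, -0.1508, 0.0535]
tool_rot: [-0.144, 0.99, -0.0, 0.002]
ft_force: [-6.6, 0.9, 18.4]
grip_width: 0.0584
grasp_force: 69.3
```

```bash
python3 look.py wrist w6; python3 look.py side s6; python3 look.py scene q6
python3 - <<'E'
from h import *
s=get_obs();print(s["ft_force"],s["ft_torque"],s["eef_pos"])
g=np.radians(16.6);Rz=np.array([[np.cos(g),-np.sin(g)],[np.sin(g),np.cos(g)]])
for n in("w6","s6","q6"):
    f=np.load(f"pics/{n}.npz");W=cloud(f["d"],f["K"],f["T"]);w=(W[...,:2]-[.5178,-.1508])@Rz;z=W[...,2]
    for x0 in(-.07,-.055,-.04,.07):
        m=(abs(w[...,0]-x0)<.006)&(abs(w[...,1])<.028)&(z>.045)&(z<.075);print(n,x0,m.sum(),np.median(z[m]).round(4) if m.any() else 0)
    for lo in np.arange(.065,.14,.01):
        m=(abs(w[...,0]-.056)<.02)&(abs(w[...,1])<.022)&(z>lo)&(z<lo+.01)
        if m.sum()>3:print("  stand",lo.round(3),m.sum(),np.median(w[...,0][m]).round(4),np.median(z[m]).round(4))
q=T=None
p=np.load("pics/s6.npz")["p"];K,T=cam("side");q=T[:3,:3].T@(np.array([.52,-.15,.05])-T[:3,3]);u=K@q/q[2];u,v=int(u[0]),int(u[1])
cv2.imwrite("pics/c6.png",cv2.resize(p[v-75:v+75,u-100:u+100],None,fx=4,fy=4,interpolation=3))
E
```

```text
13.5667 [ 0.51720784 -0.15078457  0.05348061] [-0.285  0.958 -0.001]
13.6167 [ 0.51721171 -0.15081026  0.05348145] [-0.285  0.958 -0.001]
13.6667 [ 0.51720302 -0.15083057  0.05349158] [-0.285  0.959 -0.001]
[-5.29629934  2.41231945 17.47339725] [0.769055   1.28030931 0.12348161] [ 0.51721333 -0.15081306  0.05349092]
w6 -0.07 6660 0.0585
w6 -0.055 5852 0.0585
w6 -0.04 5194 0.0585
w6 0.07 0 0
s6 -0.07 82 0.0593
s6 -0.055 81 0.0598
s6 -0.04 78 0.0591
s6 0.07 49 0.06
  stand 0.065 30 0.0507 0.0686
  stand 0.075 18 0.0503 0.0784
  stand 0.085 21 0.0518 0.0893
  stand 0.095 28 0.0542 0.0998
  stand 0.105 26 0.055 0.1105
  stand 0.115 27 0.0565 0.1184
  stand 0.125 37 0.0577 0.1288
q6 -0.07 57 0.0587
q6 -0.055 41 0.0581
q6 -0.04 22 0.0586
q6 0.07 106 0.0588
  stand 0.065 34 0.0578 0.067
  stand 0.075 5 0.0546 0.0815
  stand 0.085 6 0.0558 0.0891
  stand 0.095 7 0.0569 0.0999
  stand 0.115 7 0.0627 0.1247
  stand 0.125 46 0.0607 0.1277
```

View pics/c6.png

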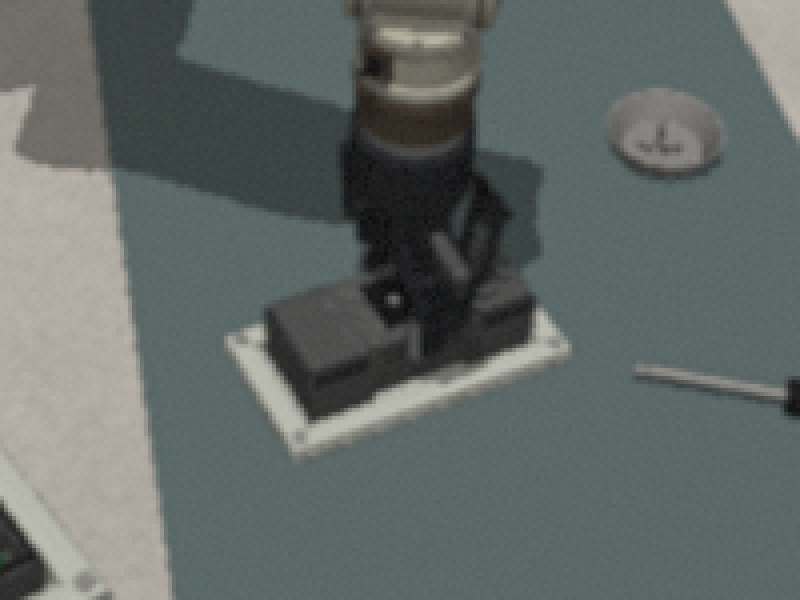

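The halves are shut: the cover's back is level at z ≈ 0.0585 at both ends, which matches the expected shut height. The stand is still open and leaning past upright at (485,215), and the push is holding at about 17 N. Handing in now.

```bash
python3 -c "
from workcell import order
print(order.job_done())"
```

```text
the job is handed in; nothing more can be done
None
```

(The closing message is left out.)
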